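Set the strip-cutting gauge to the red stop

TASK

Set the strip-cutting gauge: press down the orange plate in the middle of the black carriage to free its brake and, keeping it pressed, push the carriage along the rail until it rests against the red stop. Then lift the fingers off so that the plate springs up and the brake holds it there. Nothing needs to be picked up: leave the biscuits, the nozzle and the other things on the table where they are, and do not drag the carriage while its brake is on.

Things in the scene. Friction and masses are not known exactly. Their poses are not given: they have to be found in the camera images.
- cutting_gauge: wooden board 130 x 400 x 15 mm, fixed to the table, carrying an aluminium rail. Origin: centre of the underside, on the table. It may be turned a little on the table. Its y axis is the long direction of board and rail, the slide direction; x runs across. The rail (40 mm wide, top 28 mm above the table) lies along y at x = +30 mm; on the other side of the board lie two biscuits and a nozzle (up to 65 mm above the table), well clear of the carriage.
- carriage (a joint): position of the carriage along the rail, m, growing toward the gauge's +y; 0 at mid-rail. Sliding takes about 2 N once the brake is released; with the brake on it takes roughly 20 N to break it loose.
- carriage_mid (a point): centre of the black carriage on the rail, 40 mm above the table. The carriage measures 60 mm across and 80 mm along the rail. At each end stands a solid black block, 15 mm thick along the rail, its top 67 mm above the table; between the blocks is a gap of 50 mm along the rail, open to both sides, whose floor is the orange plate. Fingertips in this gap can press the plate and push against an end block.
- release_plate (a joint): how far the orange plate is pressed down, m: 0 at rest (sprung up, brake on), 0.008 at its end of travel. It takes a few N to start it, about 10 N at 0.005 and 12 N at the end of travel. 0.003 or more counts as pressed; the brake is loose from about 0.003 and fully free from 0.004 on (0.004 to 0.007 is a good depth to slide at).
- plate_top (a point): centre of the top face of the orange release plate (42 mm across, 47 mm along the rail); at rest 55 mm above the table, moves with the plate and carriage.
- red_stop_mid (a point): centre of the red stop, a collar clamped rigidly on the rail, 24 mm long along the rail, 60 mm across, 54 mm high with its round screw. It may be at either end of the rail. When the carriage touches it, the two centres are 52 mm apart along the rail.
- blue_stop_mid (a point): centre of the blue stop, a like collar toward the other end of the rail; not the one wanted.
- biscuit_1: chocolate biscuit with red jam, 38x70x19 mm, lying on the board; leave alone. Origin: centre of its underside.
- biscuit_11: plain chocolate biscuit, 35x92x11 mm, lying on the board; leave alone. Origin: centre of its underside.
- piping_nozzle_3: steel piping nozzle, 39x39x50 mm, standing on the board; leave alone. Origin: centre of its underside.
- squeeze_bottle: white bottle with red pointed cap, 57x57x195 mm, standing at the left; leave alone. Origin: centre of its underside.
- jam_jar: jam jar with yellow lid, 66x66x100 mm, standing at the left; leave alone. Origin: centre of its underside.

How it is judged:
By the outcome, as a careful person would: the job done as asked, in the order asked, and still so for the second after the job is handed in, with the robot touching nothing.
It also fails if it takes over 42 s, if anything falls off the work surface, if the arm or the gripper's body presses on something with over 40 N, if the wrist force passes 120 N, or if a joint passes its speed limit or range.

ROBOT

A 6-joint arm with a two-finger parallel gripper is mounted at the origin on the work surface; the furniture and walls round the work are solid. World frame = base frame: x ahead of the robot, y to its left, z up, the work surface at z = 0. Lengths are in m, angles in rad, forces in N, time in s.
With the tool pointing down it reaches from about 0.375 to 0.975 m from the base axis. Payload 3.8 kg.
Tool frame: the origin (TCP) lies midway between the tips of the shut fingers; the grasp point (between the pads) lies 19 mm behind it; z points along the fingers, y is the direction in which the jaws open and shut (so a half turn about z gives the same grasp; the last joint's range is limited). The gripper opens to 85 mm and grips with 20 to 120 N. Pads are 22 mm wide; open, the fingers measure 114 mm over their backs; the gripper's body (76 mm by 85 mm) begins 54 mm behind the grasp point. The pads swing forward as they close: fully open they stand 13 mm farther back than shut.
Start: joints at [1.218, 0.264, 1.604, -0, 1.274, -0.037], TCP at [0.21, 0.642, 0.231] pointing down, gripper open.
Joint ranges: [-2.63, 2.63], [-0.94, 2.18], [0.31, 2.57], [-1.31, 4.45], [0, 2.66], [-2.55, 2.55]. Speed limits (rad/s): [2.57, 2.57, 3.14, 3.14, 3.14, 3.14].

INTERFACE

Orientations are given as a unit quaternion [w, x, y, z].
In Python, from rig import * gives the robot as it stands.
- The arm moves only by the tool arm_command, never from a script. Its argument "steps" is a list of rows, each an object with "slide": the shift along the tool's x, y, z in m, a list of three; "rotation": the turn, a rotation vector about the tool's x, y, z in degrees, a list of three. In form: [{"slide": [x, y, z], "rotation": [rx, ry, rz]}, ...]. A call has 1 to 20 rows; each row shifts and turns the commanded pose from where the row before left it, along the tool's axes as they then stand; what a row does not reach is not made up. A row lasts 1/12 s, in which the tool goes at most 41.7 mm and 7.16 degrees, less where a joint would pass 70% of its speed; a pose out of reach is approached as far as the arm can. A call is refused whole if a number of a shift passes 0.0417 or a number of a turn 7.16, either way. A call with a gripper value outside its range is refused whole. "hand" is the closure in counts, from 0 (fully open) to 255 (shut), set as the call begins (left out, the last holds). The fingers move at their own pace and stop on an object; the grip force is fixed at half the most. Time passes only in rows, so rows that do not move let the fingers close. It gives the time, the measured TCP pose, the force and the opening at its end, in the units of the state.
- get_state(): the state, without advancing time (a new reading comes with each control period).
- read_camera(name): name is "side" or "top"; returns the picture (480x640x3 uint8, red, green, blue); there is no depth.
- camera_params(name): a dict with "camera_matrix" (3x3 intrinsics, pixels), "rvec" (rotation vector, rad) and "tvec" (3), from world to camera coordinates, as OpenCV has them. Camera axes: x right, y down, z forward; pixel columns grow to the right and rows downward; lengths in m; the calibration is good to about 2 mm. A picture is of the moment at which its call begins. camera_params takes no time and is no camera call.
- close_job(): hands the job in, once; it reports no verdict.
The state is a dict: "time_s": time; "joint_positions": joint angles; "dq": joint speeds; "joint_efforts": joint torques, N m; "position": TCP position; "eef_rot": TCP orientation; "wrist_force": force on the tool from outside, world axes, zero at the start; "wrist_torque": the same for the moment, N m; "width": finger opening in m.
Only numpy, scipy, OpenCV 4.12 (cv2) and the standard library are available. Lean on these libraries where they do the work, as an engineer would, in place of code of your own. Each camera call takes 0.05 s, during which the arm holds its last target.

## Working session

There is one attempt and no reset: what is moved stays moved. The work goes in short steps, Python scripts to look and compute and a tool call to move; the robot and the scene stay as the last step left them, time stands still between calls to the robot, and variables do not carry over. Pictures are saved under pics/ and viewed, and the job is handed in when it is done.

Besides the shell and the picture viewer there is one more tool, called after ">>>" as a command line: name --argument value ..., lists and objects as JSON in quotes. arm_command: Moves the arm, as the interface text tells. Its arguments: {"type":"object","properties":{"steps":{"type":"array","items":{"type":"object","properties":{"slide":{"type":"array","items":{"type":"number"}},"rotation":{"type":"array","items":{"type":"number"}}}}},"hand":{"type":"number"}},"required":["steps"]}

```bash
ls; mkdir -p pics; python3 - <<'E'
from rig import *
import cv2
for n in("top","side"):
    cv2.imwrite(f"pics/{n}0.png",read_camera(n)[:,:,::-1]); print(camera_params(n))
print(get_state())
E
```

```text
pics
{'camera_matrix': array([[570.8060116 ,   0.        , 329.8733795 ],
       [  0.        , 570.8060116 , 245.19182937],
       [  0.        ,   0.        ,   1.        ]]), 'rvec': array([ 2.1849894 , -2.1589119 ,  0.12009731]), 'tvec': array([0.07595011, 0.48653009, 1.26927891])}
{'camera_matrix': array([[542.54506414,   0.        , 320.14588986],
       [  0.        , 542.54506414, 231.98627251],
       [  0.        ,   0.        ,   1.        ]]), 'rvec': array([ 2.32478008, -0.27586321,  0.12174258]), 'tvec': array([-0.45714771,  0.17283063,  1.16109927])}
{'time_s': 0.1, 'joint_positions': array([ 1.21810095e+00,  2.64701263e-01,  1.60524372e+00,  1.78141279e-05,
        1.27369295e+00, -3.68781167e-02]), 'dq': array([ 3.93669140e-05, -2.02321347e-03, -3.36920954e-03, -1.64146138e-04,
        5.91770960e-04, -1.14138493e-03]), 'joint_efforts': array([-3.77836986e-04, -5.16711652e+01, -3.68591344e+01, -1.04387436e-04,
        6.28773705e-03,  1.78463051e-05]), 'position': array([0.20940452, 0.64100255, 0.23006733]), 'eef_rot': array([-2.06291977e-04,  1.57255705e-01,  9.87557389e-01, -1.00164965e-03]), 'wrist_force': array([ 0.21667001, -0.07697932, -0.92504724]), 'wrist_torque': array([ 0.02433411,  0.03116708, -0.00786242]), 'width': 0.08552252616434582}
```

View pics/top0.png

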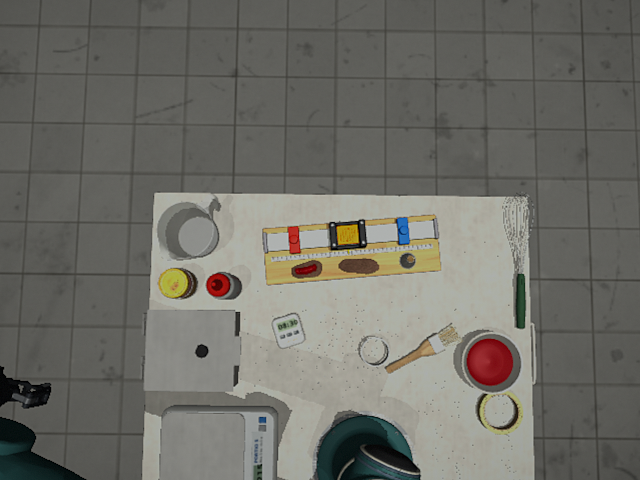

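View pics/side0.png

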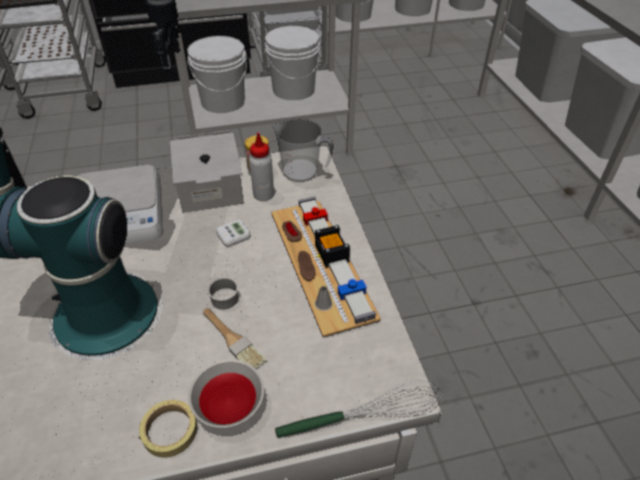

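The top view shows the carriage's orange plate at about (348,235), the red stop at (294,240) toward +y, and the blue stop at (403,231). The side view agrees: orange at (332,243), red at (315,213).

```bash
cat > h.py <<'E'
import numpy as np, cv2
from rig import *
def cam(n):
    p=camera_params(n);R=cv2.Rodrigues(p['rvec'])[0];return p['camera_matrix'],R,np.array(p['tvec']).ravel()
def ray(n,uv):
    K,R,t=cam(n);d=R.T@np.linalg.inv(K)@np.array([*uv,1.]);return -R.T@t,d
def onz(n,uv,z):
    c,d=ray(n,uv);return c+d*(z-c[2])/d[2]
def tri(a,b):
    (c1,d1),(c2,d2)=ray("top",a),ray("side",b)
    s=np.linalg.lstsq(np.c_[d1,-d2],c2-c1,rcond=None)[0]
    p,q=c1+s[0]*d1,c2+s[1]*d2;return (p+q)/2,np.linalg.norm(p-q)
RNG={"orange":((12,150,90),(24,255,255)),"red":((0,170,90),(6,255,255)),"blue":((100,150,60),(125,255,255)),"wood":((12,60,100),(24,170,255))}
ROI={"top":(255,205,450,290),"side":(265,190,390,340)}
def find(n,col,im=None,roi=None):
    if im is None: im=read_camera(n)
    hsv=cv2.cvtColor(im,cv2.COLOR_RGB2HSV);x0,y0,x1,y1=roi or ROI[n]
    m=cv2.inRange(hsv,*RNG[col]);k=np.zeros_like(m);k[y0:y1,x0:x1]=m[y0:y1,x0:x1]
    cs=cv2.findContours(k,cv2.RETR_EXTERNAL,cv2.CHAIN_APPROX_NONE)[0]
    return sorted([(cv2.contourArea(c),cv2.minAreaRect(c)) for c in cs if cv2.contourArea(c)>8],key=lambda a:-a[0])
E
python3 - <<'E'
from h import *
np.set_printoptions(precision=4,suppress=True)
for n in("top","side"):
    im=read_camera(n)
    for c in RNG:
        for a,r in find(n,c,im)[:3]:
            print(n,c,a,np.round(r[0],1),np.round(r[1],1),round(r[2],1),onz(n,r[0],.055 if c=="orange" else .05 if c!='wood' else .015))
    x0,y0,x1,y1=ROI[n]
    cv2.imwrite(f"pics/{n}z.png",cv2.resize(im[y0:y1,x0:x1,::-1],None,fx=4,fy=4,interpolation=cv2.INTER_CUBIC))
E
```

```text
top orange 247.0 [347.  232.7] [16.6 21.2] 85.2 [0.5107 0.0443 0.055 ]
top red 225.5 [293.6 239.5] [25.5 10.2] 86.6 [0.4946 0.1628 0.05  ]
top blue 230.5 [402.8 230.5] [26.  10.3] 83.7 [ 0.5179 -0.0803  0.05  ]
top wood 1040.0 [347. 272.] [ 24. 164.] 90.0 [0.4258 0.0421 0.015 ]
top wood 135.5 [380.5 221.3] [ 5.6 31.5] 85.2 [ 0.5431 -0.0338  0.015 ]
top wood 131.0 [350.1 257.7] [ 5.9 54.3] 85.6 [0.4585 0.0352 0.015 ]
side orange 217.5 [331.1 240.7] [13.1 20.6] 76.0 [0.5072 0.0467 0.055 ]
side red 156.5 [314.3 213. ] [10.3 22.8] 77.0 [0.4928 0.1534 0.05  ]
side blue 241.5 [351.3 287.3] [14.7 26.9] 72.3 [ 0.5154 -0.0939  0.05  ]
side wood 3306.0 [325.6 265.5] [141.8  60.8] 67.3 [0.4856 0.0106 0.015 ]
side wood 60.5 [353.4 270.3] [19.7  4. ] 63.4 [ 0.5435 -0.0184  0.015 ]
side wood 18.0 [318.9 204.3] [7.6 3.1] 63.4 [0.5206 0.2212 0.015 ]
```

View pics/topz.png

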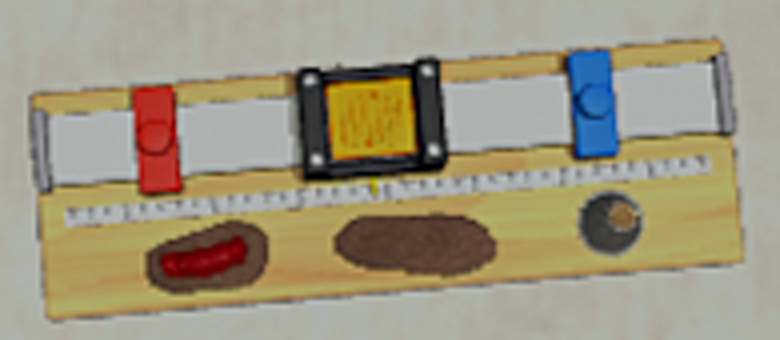

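View pics/sidez.png

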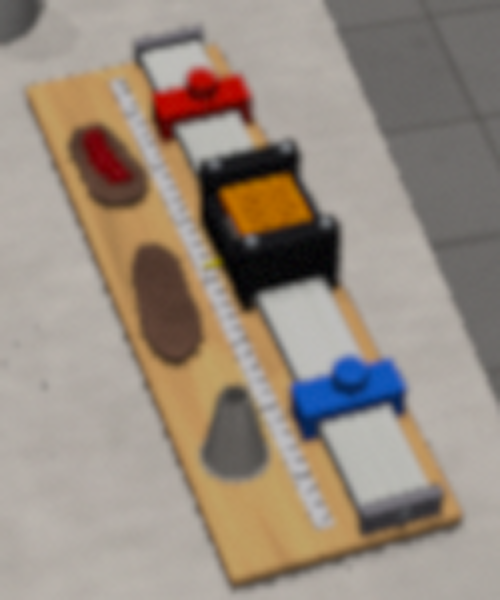

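```bash
python3 - <<'E'
from h import *
np.set_printoptions(precision=4,suppress=True)
f=lambda u,v:(255+(u-1.5)/4,205+(v-1.5)/4)
g=lambda u,v:(265+(u-1.5)/4,190+(v-1.5)/4)
P=[onz("top",f(*p),.067) for p in[(309,78),(428,70),(316,160),(433,150)]];print(np.array(P),np.mean(P,0))
Q=[onz("top",f(*p),.055) for p in[(327,85),(413,78),(417,152),(332,160)]];print(np.array(Q),np.mean(Q,0))
S=[onz("side",g(*p),.067) for p in[(291,148),(210,163),(329,219),(250,240)]];print("side screws",np.array(S),np.mean(S,0))
for p,q in zip([(309,78),(316,160),(428,70),(433,150)],[(291,148),(210,163),(329,219),(250,240)]):print(tri(f(*p),g(*q)))
print("redknob",tri(f(155,137),g(203,82)),"blueknob",tri(f(594,100),g(350,373)))
a=f(309,78);
R=[onz("top",f(*p),.05) for p in[(135,87),(174,86),(182,190),(141,193)]];print("red",np.array(R),np.mean(R,0))
R=[onz("top",f(*p),.0) for p in[(32,94),(722,39),(744,262),(50,320)]];print("board",np.array(R),np.mean(R,0))
E
```

```text
[[0.5279 0.0782 0.067 ]
 [0.5332 0.0127 0.067 ]
 [0.4826 0.0739 0.067 ]
 [0.4889 0.0097 0.067 ]] [0.5081 0.0436 0.067 ]
[[0.5258 0.068  0.055 ]
 [0.5303 0.0203 0.055 ]
 [0.489  0.0178 0.055 ]
 [0.4839 0.0648 0.055 ]] [0.5072 0.0427 0.055 ]
side screws [[0.5298 0.0766 0.067 ]
 [0.4812 0.0752 0.067 ]
 [0.5356 0.0156 0.067 ]
 [0.4885 0.01   0.067 ]] [0.5088 0.0443 0.067 ]
(array([0.5292, 0.078 , 0.0656]), np.float64(0.002145053253718867))
(array([0.4817, 0.074 , 0.0682]), np.float64(0.001523794110474449))
(array([0.5337, 0.0128, 0.07  ]), np.float64(0.0019668534509579595))
(array([0.4887, 0.0098, 0.0672]), np.float64(0.00040119600121162584))
redknob (array([0.4969, 0.1632, 0.0499]), np.float64(0.0016154256700116553)) blueknob (array([ 0.5205, -0.0813,  0.0487]), np.float64(0.0007481791081184265))
red [[0.524  0.1749 0.05  ]
 [0.5248 0.1532 0.05  ]
 [0.4667 0.1478 0.05  ]
 [0.4647 0.1705 0.05  ]] [0.4951 0.1616 0.05  ]
board [[ 0.5259  0.2378  0.    ]
 [ 0.5633 -0.1625  0.    ]
 [ 0.4336 -0.1742  0.    ]
 [ 0.3955  0.2244  0.    ]] [0.4796 0.0314 0.    ]
```

>>> arm_command --hand 255 --steps '[{"slide":[0,0,-0.005],"rotation":[0,0,6.65]},{"slide":[0,0,-0.005],"rotation":[0,0,6.65]},{"slide":[0,0,-0.005],"rotation":[0,0,6.65]},{"slide":[0,0,-0.005],"rotation":[0,0,6.65]},{"slide":[0,0,-0.005],"rotation":[0,0,6.65]},{"slide":[0,0,-0.005],"rotation":[0,0,6.65]},{"slide":[0,0,-0.005],"rotation":[0,0,6.65]},{"slide":[0,0,-0.005],"rotation":[0,0,6.65]},{"slide":[0,0,0],"rotation":[0,0,6.65]},{"slide":[0,0,0],"rotation":[0,0,6.65]},{"slide":[0,0,0],"rotation":[0,0,0]},{"slide":[0,0,0],"rotation":[0,0,0]}]'

```text
time_s: 1.2
position: [0.2096, 0.6414, 0.2709]
eef_rot: [0.0, 0.672, 0.741, -0.0]
wrist_force: [-0.4, 0.1, -0.5]
width: -0.0
```

>>> arm_command --steps '[{"slide":[-0.015,0.006,0]},{"slide":[-0.03,0.012,0]},{"slide":[-0.033,0.013,0]},{"slide":[-0.033,0.013,0]},{"slide":[-0.033,0.013,0]},{"slide":[-0.033,0.013,0]},{"slide":[-0.033,0.013,0]},{"slide":[-0.033,0.013,0]},{"slide":[-0.033,0.013,0]},{"slide":[-0.033,0.013,0]},{"slide":[-0.033,0.013,0]},{"slide":[-0.033,0.013,0]},{"slide":[-0.033,0.013,0]},{"slide":[-0.033,0.013,0]},{"slide":[-0.033,0.013,0]},{"slide":[-0.033,0.013,0]},{"slide":[-0.033,0.013,0]},{"slide":[-0.033,0.013,0]},{"slide":[-0.033,0.013,0]},{"slide":[-0.02,0.01,0]}]'

```text
$.steps[0]: bad value
```

>>> arm_command --steps '[{"slide":[0,0,0.0]},{"slide":[0,0,0.0]},{"slide":[0,0,0.0]}]'

```text
$.steps[0]: bad value
```

Rotation is required in each row.

>>> arm_command --steps '[{"slide":[-0.015,0.006,0],"rotation":[0,0,0]},{"slide":[-0.03,0.012,0],"rotation":[0,0,0]},{"slide":[-0.033,0.013,0],"rotation":[0,0,0]},{"slide":[-0.033,0.013,0],"rotation":[0,0,0]},{"slide":[-0.033,0.013,0],"rotation":[0,0,0]},{"slide":[-0.033,0.013,0],"rotation":[0,0,0]},{"slide":[-0.033,0.013,0],"rotation":[0,0,0]},{"slide":[-0.033,0.013,0],"rotation":[0,0,0]},{"slide":[-0.033,0.013,0],"rotation":[0,0,0]},{"slide":[-0.033,0.013,0],"rotation":[0,0,0]},{"slide":[-0.033,0.013,0],"rotation":[0,0,0]},{"slide":[-0.033,0.013,0],"rotation":[0,0,0]},{"slide":[-0.033,0.013,0],"rotation":[0,0,0]},{"slide":[-0.033,0.013,0],"rotation":[0,0,0]},{"slide":[-0.033,0.013,0],"rotation":[0,0,0]},{"slide":[-0.033,0.013,0],"rotation":[0,0,0]},{"slide":[-0.033,0.013,0],"rotation":[0,0,0]},{"slide":[-0.033,0.013,0],"rotation":[0,0,0]},{"slide":[-0.02,0.01,0],"rotation":[0,0,0]},{"slide":[0,0,0],"rotation":[0,0,0]}]'

```text
time_s: 2.87
position: [0.5022, 0.0698, 0.2712]
eef_rot: [0.001, 0.673, 0.739, -0.0]
wrist_force: [-0.4, -0.1, 0.9]
width: 0.0003
```

>>> arm_command --steps '[{"slide":[-0.0088,0.0017,0.01],"rotation":[0,0,0]},{"slide":[-0.0088,0.0017,0.01],"rotation":[0,0,0]},{"slide":[0,0,0.02],"rotation":[0,0,0]},{"slide":[0,0,0.02],"rotation":[0,0,0]},{"slide":[0,0,0.02],"rotation":[0,0,0]},{"slide":[0,0,0.02],"rotation":[0,0,0]},{"slide":[0,0,0.02],"rotation":[0,0,0]},{"slide":[0,0,0.02],"rotation":[0,0,0]},{"slide":[0,0,0.02],"rotation":[0,0,0]},{"slide":[0,0,0.02],"rotation":[0,0,0]},{"slide":[0,0,0.01],"rotation":[0,0,0]},{"slide":[0,0,0],"rotation":[0,0,0]},{"slide":[0,0,0],"rotation":[0,0,0]}]'

```text
time_s: 3.95
position: [0.5045, 0.0565, 0.0805]
eef_rot: [-0.001, 0.672, 0.74, -0.001]
wrist_force: [0.8, 0.6, 0.4]
width: 0.0
```

```bash
python3 - <<'E'
from h import *
for n,(x0,y0,x1,y1) in {"top":(255,190,450,290),"side":(265,150,390,300)}.items():
    im=read_camera(n); cv2.imwrite(f"pics/{n}1.png",cv2.resize(im[y0:y1,x0:x1,::-1],None,fx=4,fy=4,interpolation=cv2.INTER_CUBIC))
E
```

```text
(no output)
```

View pics/top1.png

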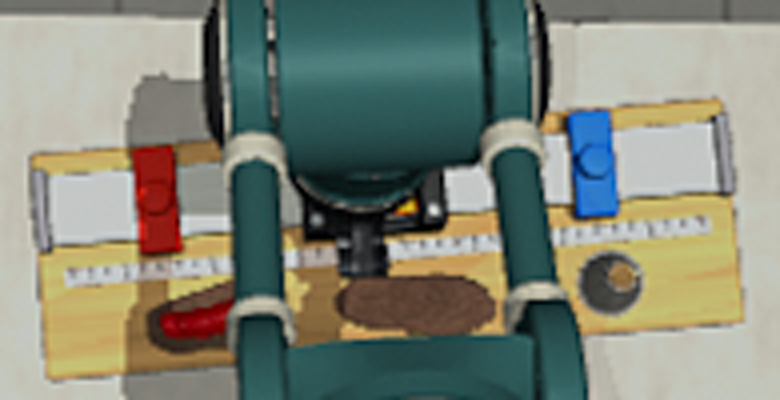

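View pics/side1.png

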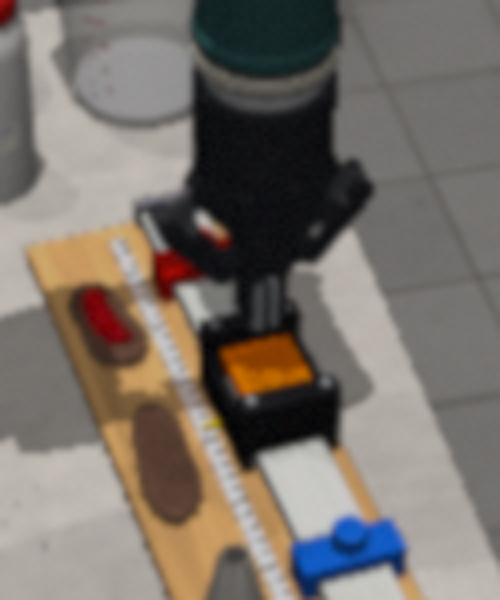

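The side view shows the fingertips over the +y part of the gap at about (265,310), close to the far block. I'll step back toward the gap centre before lowering.

>>> arm_command --steps '[{"slide":[-0.005,0.001,0],"rotation":[0,0,0]},{"slide":[-0.005,0.001,0],"rotation":[0,0,0]},{"slide":[0,0,0],"rotation":[0,0,0]},{"slide":[0,0,0],"rotation":[0,0,0]},{"slide":[0,0,0],"rotation":[0,0,0]}]'

```text
time_s: 4.47
position: [0.5087, 0.0463, 0.0817]
eef_rot: [0.0, 0.673, 0.739, 0.0]
wrist_force: [-0.2, 0.0, 1.3]
width: 0.0001
```

>>> arm_command --steps '[{"slide":[0,0,0.006],"rotation":[0,0,0]},{"slide":[0,0,0.006],"rotation":[0,0,0]},{"slide":[0,0,0.006],"rotation":[0,0,0]},{"slide":[0,0,0.004],"rotation":[0,0,0]},{"slide":[0,0,0],"rotation":[0,0,0]},{"slide":[0,0,0],"rotation":[0,0,0]},{"slide":[0,0,0],"rotation":[0,0,0]}]'

```text
time_s: 5.05
position: [0.5084, 0.0466, 0.0592]
eef_rot: [-0.0, 0.673, 0.74, -0.0]
wrist_force: [0.7, 0.7, 0.1]
width: -0.0001
```

>>> arm_command --steps '[{"slide":[0,0,0.002],"rotation":[0,0,0]},{"slide":[0,0,0.002],"rotation":[0,0,0]},{"slide":[0,0,0.002],"rotation":[0,0,0]},{"slide":[0,0,0.002],"rotation":[0,0,0]},{"slide":[0,0,0],"rotation":[0,0,0]},{"slide":[0,0,0],"rotation":[0,0,0]},{"slide":[0,0,0],"rotation":[0,0,0]}]'

```text
time_s: 5.63
position: [0.5092, 0.0466, 0.0525]
eef_rot: [0.0, 0.673, 0.74, 0.0]
wrist_force: [-2.1, 0.3, 7.6]
width: 0.0
```

>>> arm_command --steps '[{"slide":[0,0,0.0015],"rotation":[0,0,0]},{"slide":[0,0,0.0015],"rotation":[0,0,0]},{"slide":[0,0,0],"rotation":[0,0,0]},{"slide":[0,0,0],"rotation":[0,0,0]},{"slide":[0,0,0],"rotation":[0,0,0]}]'

```text
time_s: 6.05
position: [0.5092, 0.0466, 0.0497]
eef_rot: [0.0, 0.673, 0.74, 0.0]
wrist_force: [-3.6, -0.9, 9.3]
width: 0.0001
```

>>> arm_command --steps '[{"slide":[0.002,0,0],"rotation":[0,0,0]},{"slide":[0.002,0,0],"rotation":[0,0,0]},{"slide":[0.002,0,0],"rotation":[0,0,0]},{"slide":[0.002,0,0],"rotation":[0,0,0]},{"slide":[0.002,0,0],"rotation":[0,0,0]},{"slide":[0.002,0,0],"rotation":[0,0,0]},{"slide":[0.002,0,0],"rotation":[0,0,0]},{"slide":[0.002,0,0],"rotation":[0,0,0]},{"slide":[0.002,0,0],"rotation":[0,0,0]},{"slide":[0.002,0,0],"rotation":[0,0,0]}]'

```text
time_s: 6.88
position: [0.5073, 0.0661, 0.0497]
eef_rot: [0.001, 0.673, 0.74, 0.0]
wrist_force: [-3.2, -2.5, 8.8]
width: 0.0
```

>>> arm_command --steps '[{"slide":[0.003,0,0.0005],"rotation":[0,0,0]},{"slide":[0.003,0,0],"rotation":[0,0,0]},{"slide":[0.003,0,0],"rotation":[0,0,0]},{"slide":[0.003,0,0],"rotation":[0,0,0]},{"slide":[0.003,0,0],"rotation":[0,0,0]},{"slide":[0.003,0,0],"rotation":[0,0,0]},{"slide":[0.003,0,0],"rotation":[0,0,0]},{"slide":[0.003,0,0],"rotation":[0,0,0]},{"slide":[0.003,0,0],"rotation":[0,0,0]},{"slide":[0.003,0,0],"rotation":[0,0,0]}]'

```text
time_s: 7.72
position: [0.5045, 0.0961, 0.0493]
eef_rot: [0.001, 0.673, 0.74, 0.0]
wrist_force: [-2.2, -2.0, 9.7]
width: -0.0003
```

```bash
python3 - <<'E'
from h import *
print(get_state()['position'],get_state()['wrist_force'])
for n,(x0,y0,x1,y1) in {"side":(265,150,390,300)}.items():
    im=read_camera(n); cv2.imwrite(f"pics/{n}2.png",cv2.resize(im[y0:y1,x0:x1,::-1],None,fx=4,fy=4,interpolation=cv2.INTER_CUBIC))
E
```

```text
[0.5044861  0.09613784 0.04927504] [-2.17597201 -1.98341865  9.72688778]
```

View pics/side2.png

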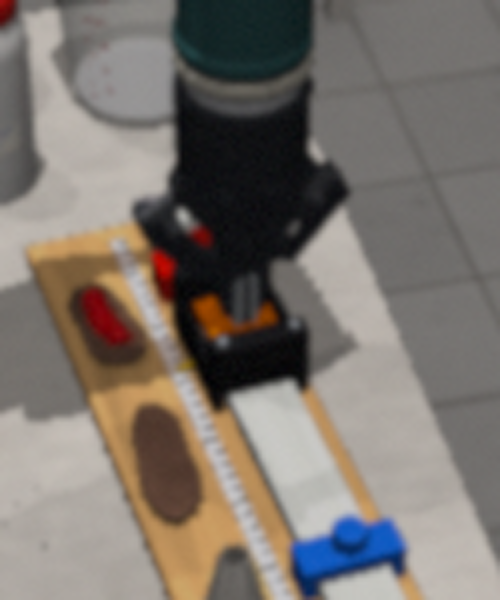

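The side view shows the carriage moving with the fingers: its near screws are now at about (217,343) and (295,322). The plate is pressed and the red stop is close.

>>> arm_command --steps '[{"slide":[0.002,0,0],"rotation":[0,0,0]},{"slide":[0.002,0,0],"rotation":[0,0,0]},{"slide":[0.002,0,0],"rotation":[0,0,0]},{"slide":[0.002,0,0],"rotation":[0,0,0]},{"slide":[0.002,0,0],"rotation":[0,0,0]},{"slide":[0.002,0,0],"rotation":[0,0,0]},{"slide":[0.002,0,0],"rotation":[0,0,0]}]'

```text
time_s: 8.35
position: [0.5032, 0.1101, 0.0493]
eef_rot: [0.001, 0.673, 0.74, 0.0]
wrist_force: [-1.9, -1.3, 10.1]
width: -0.0001
```

>>> arm_command --steps '[{"slide":[0.001,0,0],"rotation":[0,0,0]},{"slide":[0.001,0,0],"rotation":[0,0,0]},{"slide":[0.001,0,0],"rotation":[0,0,0]},{"slide":[0.001,0,0],"rotation":[0,0,0]}]'

```text
time_s: 8.68
position: [0.5028, 0.1141, 0.0493]
eef_rot: [0.001, 0.673, 0.74, 0.0]
wrist_force: [-2.3, -1.3, 9.8]
width: 0.0001
```

>>> arm_command --steps '[{"slide":[0.001,0,0],"rotation":[0,0,0]},{"slide":[0.001,0,0],"rotation":[0,0,0]},{"slide":[0.001,0,0],"rotation":[0,0,0]}]'

```text
time_s: 8.93
position: [0.5028, 0.1159, 0.0493]
eef_rot: [0.002, 0.672, 0.74, -0.0]
wrist_force: [-0.5, -6.4, 9.9]
width: -0.0001
```

>>> arm_command --steps '[{"slide":[0.001,0,0],"rotation":[0,0,0]},{"slide":[0.001,0,0],"rotation":[0,0,0]},{"slide":[0,0,0],"rotation":[0,0,0]}]'

```text
time_s: 9.18
position: [0.503, 0.1179, 0.0494]
eef_rot: [0.002, 0.673, 0.74, -0.0]
wrist_force: [-0.8, -7.7, 8.7]
width: 0.0001
```

```bash
python3 - <<'E'
from h import *
print(get_state()['position'],get_state()['wrist_force'])
for n,(x0,y0,x1,y1) in {"side":(265,150,390,300)}.items():
    im=read_camera(n); cv2.imwrite(f"pics/{n}3.png",cv2.resize(im[y0:y1,x0:x1,::-1],None,fx=4,fy=4,interpolation=cv2.INTER_CUBIC))
E
```

```text
[0.50298413 0.11789911 0.0494199 ] [-0.8116652  -7.72406104  8.67941176]
```

View pics/side3.png

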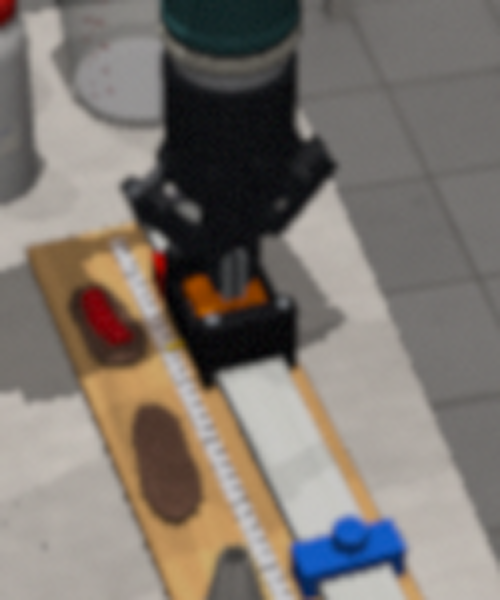

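```bash
python3 - <<'E'
from h import *
g=lambda u,v,y0:(265+(u-1.5)/4,y0+(v-1.5)/4)
e=np.array([-.094,.9956])
a=np.mean([onz("side",g(329,219,190),.067),onz("side",g(250,240,190),.067)],0)
b=np.mean([onz("side",g(284,301,150),.067),onz("side",g(211,322,150),.067)],0)
print(a,b,(b-a)[:2]@e)
E
```

```text
[0.51206736 0.01277176 0.067     ] [0.50467439 0.07959236 0.067     ] 0.0672215307705833
```

Carriage travel measures 67 mm against about 68 mm expected, and the push force has risen from 2 to 7.7 N. I'll push a little further to confirm it's firmly on the stop.

>>> arm_command --steps '[{"slide":[0.001,0,0],"rotation":[0,0,0]},{"slide":[0.001,0,0],"rotation":[0,0,0]},{"slide":[0.001,0,0],"rotation":[0,0,0]},{"slide":[0.001,0,0],"rotation":[0,0,0]}]'

```text
time_s: 9.57
position: [0.5031, 0.1218, 0.0496]
eef_rot: [0.002, 0.673, 0.74, 0.0]
wrist_force: [-0.4, -6.8, 8.8]
width: 0.0001
```

>>> arm_command --steps '[{"slide":[0.001,0,0],"rotation":[0,0,0]},{"slide":[0.001,0,0],"rotation":[0,0,0]},{"slide":[0.001,0,0],"rotation":[0,0,0]}]'

```text
time_s: 9.82
position: [0.503, 0.1248, 0.0496]
eef_rot: [0.002, 0.673, 0.74, 0.0]
wrist_force: [-0.2, -6.4, 9.1]
width: -0.0001
```

The fingers now slip over the plate at a steady force, so the carriage is against the stop. Lifting straight up.

>>> arm_command --steps '[{"slide":[0,0,-0.002],"rotation":[0,0,0]},{"slide":[0,0,-0.002],"rotation":[0,0,0]},{"slide":[0,0,-0.002],"rotation":[0,0,0]},{"slide":[0,0,-0.002],"rotation":[0,0,0]},{"slide":[0,0,-0.004],"rotation":[0,0,0]},{"slide":[0,0,-0.008],"rotation":[0,0,0]},{"slide":[0,0,-0.015],"rotation":[0,0,0]},{"slide":[0,0,-0.02],"rotation":[0,0,0]},{"slide":[0,0,-0.02],"rotation":[0,0,0]},{"slide":[0,0,-0.02],"rotation":[0,0,0]},{"slide":[0,0,-0.02],"rotation":[0,0,0]},{"slide":[0,0,-0.02],"rotation":[0,0,0]},{"slide":[0,0,-0.02],"rotation":[0,0,0]},{"slide":[0,0,-0.02],"rotation":[0,0,0]},{"slide":[0,0,-0.02],"rotation":[0,0,0]},{"slide":[0,0,0],"rotation":[0,0,0]},{"slide":[0,0,0],"rotation":[0,0,0]}]'

```text
time_s: 11.23
position: [0.5016, 0.1267, 0.2444]
eef_rot: [0.001, 0.673, 0.74, 0.001]
wrist_force: [-0.1, -0.4, 1.0]
width: -0.0001
```

```bash
python3 - <<'E'
from h import *
for n,(x0,y0,x1,y1) in {"side":(265,150,390,300),"top":(255,190,450,290)}.items():
    im=read_camera(n); cv2.imwrite(f"pics/{n}4.png",cv2.resize(im[y0:y1,x0:x1,::-1],None,fx=4,fy=4,interpolation=cv2.INTER_CUBIC))
E
```

```text
(no output)
```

View pics/side4.png

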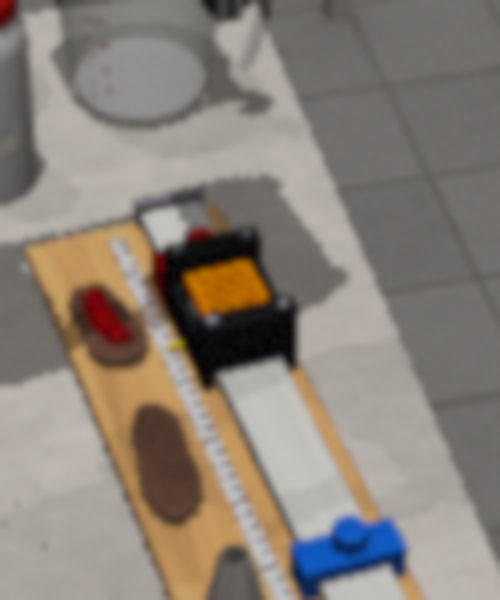

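View pics/top4.png

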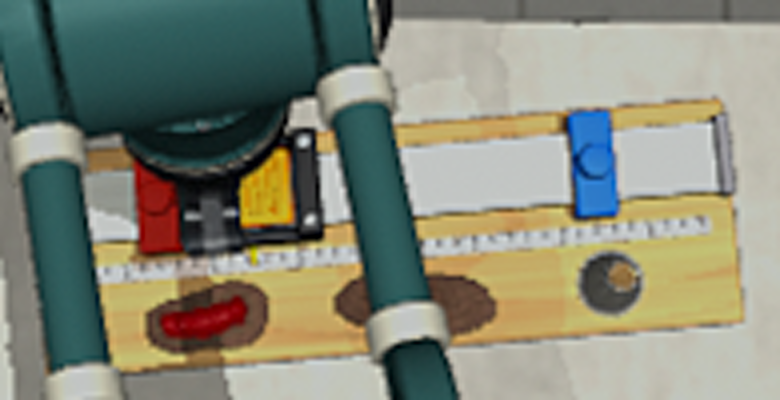

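The carriage appears to abut the red stop, meeting at about (180,245) in the top view, and the plate is up. I'll move the arm aside for an unobstructed check.

>>> arm_command --steps '[{"slide":[-0.015,0,0],"rotation":[0,0,0]},{"slide":[-0.025,0,0],"rotation":[0,0,0]},{"slide":[-0.03,0,0],"rotation":[0,0,0]},{"slide":[-0.03,0,0],"rotation":[0,0,0]},{"slide":[-0.03,0,0],"rotation":[0,0,0]},{"slide":[-0.03,0,0],"rotation":[0,0,0]},{"slide":[-0.03,0,0],"rotation":[0,0,0]},{"slide":[-0.03,0,0],"rotation":[0,0,0]},{"slide":[-0.02,0,0],"rotation":[0,0,0]},{"slide":[0,0,0],"rotation":[0,0,0]},{"slide":[0,0,0],"rotation":[0,0,0]}]'

```text
time_s: 12.25
position: [0.5224, -0.1133, 0.2408]
eef_rot: [-0.002, 0.674, 0.739, -0.001]
wrist_force: [0.0, 0.3, 0.5]
width: -0.0004
```

```bash
python3 - <<'E'
from h import *
im=read_camera("top"); x0,y0,x1,y1=255,190,450,290
cv2.imwrite("pics/top5.png",cv2.resize(im[y0:y1,x0:x1,::-1],None,fx=4,fy=4,interpolation=cv2.INTER_CUBIC))
E
```

```text
(no output)
```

View pics/top5.png

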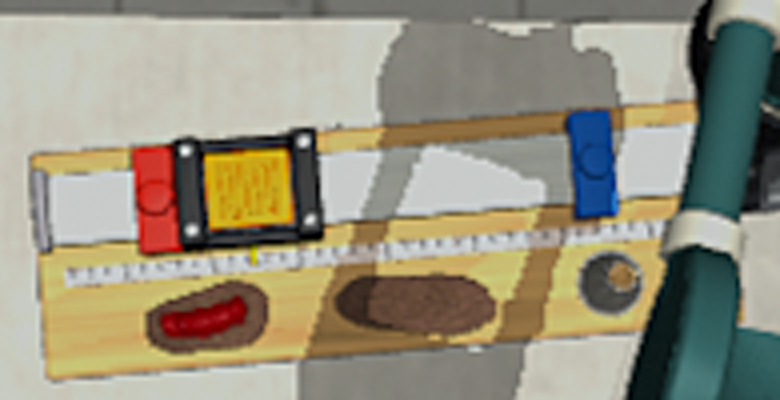

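```bash
python3 - <<'E'
from h import *
f=lambda u,v:(255+(u-1.5)/4,190+(v-1.5)/4)
e=np.array([-.094,.9956])
c=np.mean([onz("top",f(*p),.067) for p in[(187,150),(303,140),(192,230),(310,219)]],0)
r=onz("top",f(156,195),.052); print(c,r,(r-c)[:2]@e)
print(get_state()['wrist_force']); close_job()
E
```

```text
[0.50159912 0.11139645 0.067     ] [0.49698402 0.16264217 0.052     ] 0.051454056568796445
[-0.04878721  0.39093874  0.55302817]
the job is handed in; nothing more can be done
```

The gauge is set: the carriage rests against the red stop, the plate has sprung up, and the job is handed in at about 12.5 s of the 42 s allowed.

I put the shut fingers in the carriage gap and pressed the orange plate about 5–5.5 mm at roughly 9–10 N. Keeping it pressed, I slid the carriage about 67 mm toward the red stop, at the gauge's +y end, then lifted straight up and moved the arm clear.

- **Contact with the stop:** the push force rose from about 2 N to 6–8 N, and the fingers then slipped over the plate, so the carriage had stopped. They never reached the end block: plate friction alone moved the carriage.
- **Position:** the last top view shows no gap, with the centres measured 51.5 mm apart. The nominal distance is 52 mm, so this is within the 2 mm calibration.
- **Plate and brake:** the plate looks level and sprung up in both pictures after the lift. I did not measure its height again or test whether the brake holds.
- **Rest of the scene:** the biscuits, nozzle and blue stop look unmoved, and the wrist force is near zero, so the robot touches nothing. I did not check the bottle and jar again; the arm passed above them.

No check failed. After the first approach the measured position was about 4 mm off, which I corrected before lowering. One arm call was refused because a rotation value was missing; nothing moved.

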